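# Fill the table caddy with the right condiments

## Task

Fill the wooden table caddy: stand the pepper mill upright in the compartment with the dark brown felt, the white-lidded jar in the one with the white felt, and the two red-capped spice jars one each in the two compartments with red felt. Leave the dark-brown-capped spice jar and the little brown dropper bottle standing where they are.

Things in the scene. Friction and masses are not known exactly. Their poses are not given: they have to be found in the camera images.
- felt_red_a: First red felt (both are alike). Fixed, 76x76x3 mm, floor of one of the four compartments (78x78 mm inside, one row, 86 mm pitch, 8 mm walls up to z = 42 mm) of a fixed pale wooden caddy, 352x94 mm; which felt lies where changes. Origin: centre of its underside, z = 5 mm; a thing on it stands at z = 8 mm. z up, y along the row, x across.
- felt_red_b: Second red felt (both are alike). Fixed, 76x76x3 mm, floor of one of the four compartments (78x78 mm inside, one row, 86 mm pitch, 8 mm walls up to z = 42 mm) of a fixed pale wooden caddy, 352x94 mm; which felt lies where changes. Origin: centre of its underside, z = 5 mm; a thing on it stands at z = 8 mm. z up, y along the row, x across.
- felt_white: White felt. Fixed, 76x76x3 mm, floor of one of the four compartments (78x78 mm inside, one row, 86 mm pitch, 8 mm walls up to z = 42 mm) of a fixed pale wooden caddy, 352x94 mm; which felt lies where changes. Origin: centre of its underside, z = 5 mm; a thing on it stands at z = 8 mm. z up, y along the row, x across.
- felt_brown: Dark brown felt. Fixed, 76x76x3 mm, floor of one of the four compartments (78x78 mm inside, one row, 86 mm pitch, 8 mm walls up to z = 42 mm) of a fixed pale wooden caddy, 352x94 mm; which felt lies where changes. Origin: centre of its underside, z = 5 mm; a thing on it stands at z = 8 mm. z up, y along the row, x across.
- jar_red_a: Spice jar with a bright red cap (dark print on top) and a mostly black label (either red-capped jar may go on either red felt). Closed, loose, upright spice jar, 41 mm across, 105 mm tall, cap from 84 mm up, about 0.11 kg. Origin: centre of its underside, z up; straight round sides, grasp at any yaw, best high up, about 90 mm above its foot.
- jar_red_b: Spice jar with a bright red cap (dark print on top) and a pale green label (either red-capped jar may go on either red felt). Closed, loose, upright spice jar, 41 mm across, 105 mm tall, cap from 84 mm up, about 0.11 kg. Origin: centre of its underside, z up; straight round sides, grasp at any yaw, best high up, about 90 mm above its foot.
- jar_white: Squat glass jar with a white lid, amber-beige contents and a dark label; loose, closed, 56x62 mm in plan (lid 57 mm across), 99 mm tall, about 0.44 kg. Origin: centre of its underside, z up; grasp at the lid or high on the sides, 80 to 90 mm above its foot, at any yaw.
- mill: Dark brown wooden pepper mill with a small steel knob on top; loose, upright, 58 mm across at the foot, 170 mm tall, about 0.18 kg. Origin: centre of its underside, z up. Its round head, 49 mm across, lies 123 to 159 mm above the foot and does not turn: grasp it there, at 140 mm, at any yaw. So tall that it can hinder a gripper working right beside it.
- jar_brown: The look-alike that stays: spice jar with a dark brown cap (pale sticker on top) and a white label. Closed, loose, upright spice jar, 41 mm across, 105 mm tall, cap from 84 mm up, about 0.11 kg. Origin: centre of its underside, z up; straight round sides, grasp at any yaw, best high up, about 90 mm above its foot. Must not be moved.
- dropper: Also stays: small brown glass dropper bottle with a black pipette top, 33 mm across, 102 mm tall, about 0.07 kg, loose and easily knocked over. Origin: centre of its underside, z up. Must not be moved.
Mind the look-alikes: they are no part of the job. Leave any blue or turquoise look-alike of the jar_red_b alone. What is shaped like the dropper but pink or turquoise is not meant.

How it is judged:
At the end, for the whole second after the job is handed in: Red-capped jars one on each red felt, white-lidded jar on the white, mill on the brown: centre within 32 mm of the felt's, upright within 0.1 rad, foot on the felt (z 4 to 14 mm), at rest. Brown-capped jar and dropper bottle upright within 25 mm of their starts (((horizontal distance between jar_red_a and felt_red_a below 0.032 m and horizontal distance between jar_red_b and felt_red_b below 0.032 m) or (horizontal distance between jar_red_a and felt_red_b below 0.032 m and horizontal distance between jar_red_b and felt_red_a below 0.032 m)) and horizontal distance between jar_white and felt_white below 0.032 m and horizontal distance between mill and felt_brown below 0.032 m and angle between each of jar_red_a, jar_red_b, jar_white, mill, jar_brown, dropper's own z axis and vertical below 0.1 rad and height (world z) of jar_red_a between 0.004 and 0.014 m and linear speed of each of jar_red_a, jar_red_b, jar_white, mill, jar_brown, dropper below 0.02 m/s and height (world z) of jar_red_b between 0.004 and 0.014 m and height (world z) of jar_white between 0.004 and 0.014 m and height (world z) of mill between 0.004 and 0.014 m and distance of each of jar_brown, dropper from where it was at the start of the episode below 0.025 m); the robot touches nothing.
It fails at once if the brown-capped spice jar is knocked over or carried off (distance of jar_brown from where it was at the start of the episode above 0.04 m or angle between jar_brown's own z axis and vertical above 0.5 rad).
It fails at once if the dropper bottle is knocked over or carried off (distance of dropper from where it was at the start of the episode above 0.04 m or angle between dropper's own z axis and vertical above 0.5 rad).
It also fails if it takes over 120 s, if anything falls off the work surface, if the arm or the gripper's body presses on something with over 40 N, if the wrist force passes 120 N, or if a joint passes its speed limit or range.

## Robot

A 6-joint arm with a two-finger parallel gripper is mounted at the origin on a cart in front of the work surface, level with it; the furniture and walls round the work are solid. World frame = base frame: x ahead of the robot, y to its left, z up, the work surface at z = 0. Lengths are in m, angles in rad, forces in N, time in s.
With the tool pointing down it reaches from about 0.3 to 0.85 m from the base axis. Payload 5.4 kg.
Tool frame: the origin (TCP) lies between the finger pads; the fingertips stand 19 mm ahead of it and the grasp point (between the pads) is the TCP; z points along the fingers, y is the line along which they close (so a half turn about z gives the same grasp; the last joint's range is limited). The gripper opens to 85 mm and grips with 20 to 120 N. Pads are 22 mm wide; open, the fingers measure 114 mm over their backs; the gripper's body (76 mm by 85 mm) begins 54 mm behind the grasp point. The pads swing forward as they close: fully open they stand 13 mm farther back than shut.
Start: joints at [1.088, 0.158, 1.597, -0, 1.386, -0.21], TCP at [0.155, 0.554, 0.25] pointing down, gripper open.
Joint ranges: [-2.91, 2.91], [-0.94, 2.29], [0.18, 2.7], [-1.29, 4.43], [0.17, 2.64], [-3, 3]. Speed limits (rad/s): [2.57, 2.57, 3.14, 3.14, 3.14, 3.14].

## Interface

Orientations are given as a unit quaternion [w, x, y, z].
In Python, from plant import robot gives the robot as it stands.
- The arm moves only by the shell command python3 -m handwheel 'ROWS' [FORCE]. ROWS is JSON, a list of rows, each a list of 7 numbers: the shift along the tool's x, y, z in cm, then the turn, a rotation vector about the tool's x, y, z in rad, then the opening, from -1 (shut) to 1 (fully open), so that 0 is half open. A call has 1 to 20 rows; each row shifts and turns the commanded pose from where the row before left it, along the tool's axes as they then stand; what a row does not reach is not made up. A row lasts 1/8 s, in which the tool goes at most 62.5 mm and 10.7 degrees, less where a joint would pass 70% of its speed; a pose out of reach is approached as far as the arm can. A call with a gripper value outside its range is refused whole. The fingers move at their own pace and stop on an object; FORCE is the grip in N (left out, the last holds). Time passes only in rows, so rows that do not move let the fingers close. It gives the time, the measured TCP pose, the force, the opening and the grip force at its end, in the units of the state.
- robot.get_obs(): the state, without advancing time (a new reading comes with each control period).
- robot.capture(name): name is "scene" or "top" or "wrist"; returns (picture, depth): 384x512x3 uint8, blue, green, red; 384x512 float32, m along the optical axis (not along the pixel's ray), 0 where there is no reading.
- robot.camera_info(name): a dict with "fx", "fy", "cx", "cy" (pixels), "cam_to_world" (4x4, takes a point from camera to world coordinates); the wrist camera has in their place "mount" (4x4, takes a point from camera to tool coordinates, whose origin is the TCP and whose axes are the flange's). Camera axes: x right, y up, looking along -z (the intrinsics and any distortion apply to the point x, -y, -z); pixel columns grow to the right and rows downward; lengths in m; the calibration is good to about 2 mm. The wrist camera is an equidistant fisheye: a pixel r from the principal point sees the ray r / f radians off the axis. A picture is of the moment at which its call begins: read the wrist's pose just before it. camera_info takes no time and is no camera call.
- robot.job_done(): hands the job in; it is judged then, once.
Trained networks look in the newest picture that a camera, given by its name, has taken for a name from the list of things; names that differ only in an ending like _2 or _b are one class to them, and where a whole thing is asked for, a point or a joint stands for the part that bears it (a point fixed in the world has none). Each returns a list of dicts, best first, with "confidence" (0 to 1); they miss things now and then, are a little off and sometimes report something else, mostly with a low value. They report only what shows in the picture. A call takes as long as a camera call. They do not tell look-alikes from the thing itself.
- robot.silhouettes(camera, label): "pixels" (384x512 bool, what is visible of it) and "centre" ([column, row] in pixels, amid what is visible of it).
- robot.place_of(camera, label): "centre" ([column, row] in pixels: a listed point, or the origin of a listed thing).
The state is a dict: "clock": time; "joint_positions": joint angles; "dq": joint speeds; "tau": joint torques, N m; "position": TCP position; "orientation": TCP orientation; "force": force on the tool from outside, world axes, zero at the start; "torque": the same for the moment, N m; "opening": opening from 0.0 (shut) to 1.0 (fully open); "finger_force": force on a finger pad.
Only numpy, scipy, OpenCV 4.12 (cv2) and the standard library are available. Lean on these libraries where they do the work, as an engineer would, in place of code of your own. Each camera call takes 0.05 s, during which the arm holds its last target. There are 200 camera calls.

## Working session

There is one attempt and no reset: what is moved stays moved. The work goes in short steps, Python scripts to look and compute and a shell command to move; the robot and the scene stay as the last step left them, time stands still between calls to the robot, and variables do not carry over. Pictures are saved under pics/ and viewed, at most 14 in all, crops included, and the job is handed in when it is done.

```bash
mkdir -p pics; ls
python3 - <<'E'
from plant import robot
import cv2
o=robot.get_obs();print(o['clock'],o['position'],o['orientation'],o['opening'])
for c in('scene','top'):
    p,d=robot.capture(c);cv2.imwrite(f'pics/{c}0.png',p)
    i=robot.camera_info(c);print(i)
E
```

```text
pics
0.0 [0.15467916 0.55321056 0.24931167] [-3.19707775e-04  1.35990541e-01  9.90709687e-01 -8.86380601e-04] 1.0018880424082728
{'fx': 442.4044170581018, 'fy': 442.4044170581018, 'cx': 259.83897404982565, 'cy': 198.545360901556, 'cam_to_world': array([[ 0.53670848,  0.37069891, -0.75797515, -0.07967447],
       [-0.84375799,  0.24011281, -0.48001905, -0.48680104],
       [ 0.00405701,  0.89717789,  0.44165075,  0.41886509],
       [ 0.        ,  0.        ,  0.        ,  1.        ]])}
{'fx': 378.8116276122427, 'fy': 378.8116276122427, 'cx': 250.28329411411283, 'cy': 191.0174679401957, 'cam_to_world': array([[-0.00642711,  0.97480095, -0.22298385,  0.38594639],
       [-0.99997447, -0.00696195, -0.00161251, -0.06558225],
       [-0.00312428,  0.22296779,  0.97482081,  0.93073656],
       [ 0.        ,  0.        ,  0.        ,  1.        ]])}
```

View pics/top0.png

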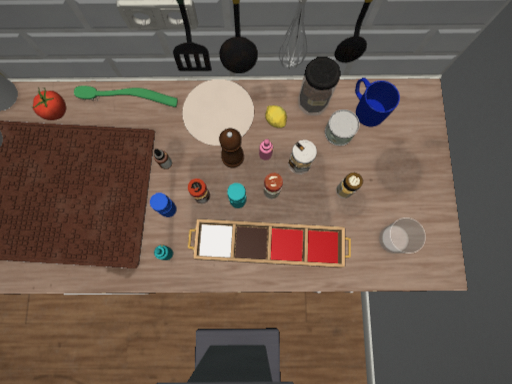

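View pics/scene0.png

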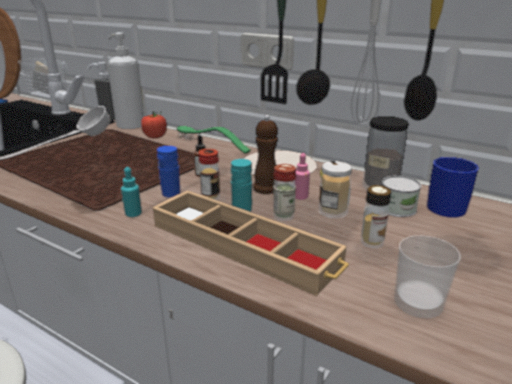

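The top view shows the felts left to right: white (215,241), brown (251,242), red (288,245) and red (324,247). The mill is at (231,145), the black-label red jar at (199,190), the green-label red jar at (273,184) and the white-lidded jar at (303,155). The brown-capped jar is at (351,184) and the dropper at (162,158). A turquoise look-alike stands at (237,195) and a pink one at (266,149).

```bash
cat > h.py <<'E'
from plant import robot
import numpy as np, cv2
def cloud(c,d):
    i=robot.camera_info(c); v,u=np.mgrid[:384,:512]
    P=np.stack([(u-i['cx'])/i['fx']*d,-(v-i['cy'])/i['fy']*d,-d,np.ones_like(d)],-1)
    W=(P@np.array(i['cam_to_world']).T)[...,:3]; W[d==0]=np.nan; return W
def ray(c,px,z):
    i=robot.camera_info(c);T=np.array(i['cam_to_world'])
    r=T[:3,:3]@np.array([(px[0]-i['cx'])/i['fx'],-(px[1]-i['cy'])/i['fy'],-1]);t=T[:3,3]
    return t+r*(z-t[2])/r[2]
E
python3 - <<'E'
from h import *
H=dict(jar_red_a=.105,jar_white=.099,mill=.170,jar_brown=.105,dropper=.102,felt_red_a=.008,felt_white=.008,felt_brown=.008)
for c in('top','scene'):
    p,d=robot.capture(c);W=cloud(c,d)
    for l,h in H.items():
        for s in robot.silhouettes(c,l):
            if s['confidence']<.3: continue
            m=s['pixels'];Q=W[m];Q=Q[~np.isnan(Q[:,0])]
            T=Q[abs(Q[:,2]-h)<.008] 
            if l=='mill':T=Q[(Q[:,2]>.123)&(Q[:,2]<.162)]
            ctr=(T[:,:2].min(0)+T[:,:2].max(0))/2 if len(T) else 0
            print(c,l,round(s['confidence'],2),np.round(s['centre']),'n',len(T),'mid',np.round(ctr,3),'ext',np.round(np.ptp(T[:,:2],axis=0),3) if len(T) else '', 'zmax',np.round(np.percentile(Q[:,2],98),3))
        for s in robot.place_of(c,l):
            if s['confidence']>.3: print('   place',round(s['confidence'],2),np.round(s['centre']),np.round(ray(c,s['centre'],.005 if 'felt' in l else 0)[:2],3))
E
```

```text
top jar_red_a 0.97 [273. 185.] n 241 mid [ 0.595 -0.116] ext [0.038 0.036] zmax 0.107
top jar_red_a 0.83 [238. 194.] n 255 mid [ 0.574 -0.033] ext [0.041 0.038] zmax 0.107
top jar_red_a 0.81 [198. 190.] n 255 mid [0.584 0.057] ext [0.039 0.038] zmax 0.107
top jar_red_a 0.61 [163. 204.] n 268 mid [0.552 0.14 ] ext [0.04 0.04] zmax 0.107
   place 0.89 [238. 200.] [ 0.577 -0.033]
   place 0.8 [169. 210.] [0.553 0.14 ]
   place 0.65 [202. 197.] [0.584 0.058]
   place 0.57 [269. 190.] [ 0.6   -0.111]
top jar_white 0.71 [303. 159.] n 469 mid [ 0.669 -0.189] ext [0.058 0.056] zmax 0.101
   place 0.61 [302. 164.] [ 0.67  -0.196]
   place 0.61 [232. 155.] [ 0.695 -0.019]
top mill 0.61 [231. 150.] n 365 mid [ 0.683 -0.02 ] ext [0.045 0.049] zmax 0.167
   place 0.77 [231. 157.] [ 0.689 -0.016]
top jar_brown 0.9 [348. 188.] n 252 mid [ 0.596 -0.297] ext [0.039 0.039] zmax 0.107
   place 0.61 [344. 188.] [ 0.604 -0.3  ]
top dropper 0.83 [159. 158.] n 14 mid [0.67  0.151] ext [0.008 0.009] zmax 0.098
top dropper 0.79 [266. 148.] n 19 mid [ 0.694 -0.103] ext [0.007 0.012] zmax 0.099
top dropper 0.6
[... 2092 characters left out ...]
 147.] n 9 mid [0.622 0.115] ext [0.102 0.08 ] zmax 0.098
   place 0.92 [130. 210.] [0.452 0.161]
   place 0.76 [203. 174.] [0.675 0.155]
scene felt_red_a 0.77 [307. 263.] n 400 mid [ 0.476 -0.225] ext [0.039 0.056] zmax 0.01
scene felt_red_a 0.75 [262. 243.] n 324 mid [ 0.484 -0.137] ext [0.039 0.054] zmax 0.01
scene felt_red_a 0.46 [263. 156.] n 114 mid [ 0.665 -0.017] ext [0.018 0.046] zmax 0.159
   place 0.61 [259. 250.] [ 0.46  -0.144]
scene felt_white 0.45 [188. 214.] n 132 mid [0.492 0.04 ] ext [0.033 0.035] zmax 0.01
   place 0.44 [193. 224.] [0.468 0.01 ]
scene felt_brown 0.65 [227. 226.] n 227 mid [ 0.489 -0.049] ext [0.039 0.046] zmax 0.01
   place 0.78 [223. 233.] [ 0.475 -0.057]
```

```bash
python3 -m handwheel '[[0,0,0,0,0,0.185,1],[0,0,0,0,0,0.185,1],[0,0,0,0,0,0.185,1],[0,0,0,0,0,0.185,1],[0,0,0,0,0,0.185,1],[0,0,0,0,0,0.185,1],[0,0,0,0,0,0.185,1],[0,0,0,0,0,0,1]]' 40
```

```text
clock: 2.8
position: [0.155, 0.5537, 0.2503]
orientation: [0.0, 0.705, 0.709, -0.0]
force: [-1.1, 0.3, 0.0]
opening: 1.003
finger_force: 0.0
```

```bash
python3 -m handwheel '[[-4.13,3.57,0,0,0,0,0.7],[-4.13,3.57,0,0,0,0,0.7],[-4.13,3.57,0,0,0,0,0.7],[-4.13,3.57,0,0,0,0,0.7],[-4.13,3.57,0,0,0,0,0.7],[-4.13,3.57,0,0,0,0,0.7],[-4.13,3.57,0,0,0,0,0.7],[-4.13,3.57,0,0,0,0,0.7],[-4.13,3.57,0,0,0,0,0.7],[-4.13,3.57,0,0,0,0,0.7],[-4.13,3.57,0,0,0,0,0.7],[-4.13,3.57,0,0,0,0,0.7],[0,0,0,0,0,0,0.7],[0,0,0,0,0,0,0.7]]'
python3 - <<'E'
from h import *
print(robot.get_obs()['position'],robot.camera_info('wrist'))
p,d=robot.capture('wrist');cv2.imwrite('pics/w1.png',p)
E
```

```text
clock: 4.55
position: [0.5844, 0.0597, 0.2501]
orientation: [-0.0, 0.705, 0.709, -0.0]
force: [-0.6, 0.6, 0.4]
opening: 0.849
finger_force: 0.0
[0.58444078 0.05972535 0.25005444] {'fx': 297.3186396354542, 'fy': 297.3186396354542, 'cx': 251.9582868161688, 'cy': 185.31254768214427, 'mount': array([[ 1.22636335e-04,  9.65812207e-01,  2.59242678e-01,
         6.52179703e-02],
       [ 9.99999973e-01, -1.70024369e-04,  1.60372047e-04,
         8.47246340e-08],
       [ 1.98966854e-04,  2.59242652e-01, -9.65812201e-01,
        -1.25515821e-01],
       [ 0.00000000e+00,  0.00000000e+00,  0.00000000e+00,
         1.00000000e+00]])}
```

View pics/w1.png

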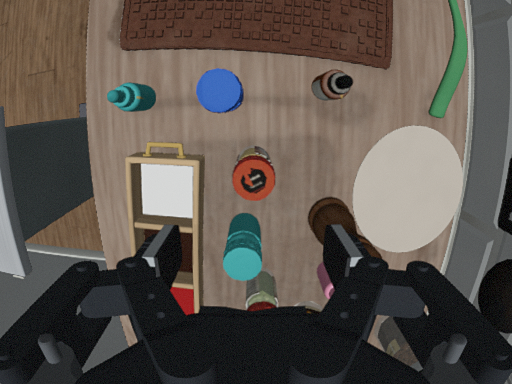

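The wrist view shows the red cap at (254,180). That projects to within 2 mm of the point under the TCP, so the estimate holds. The blue jar at (220,90) and the turquoise jar at (243,245) are both clear of the jaws.

```bash
python3 -m handwheel '[[-0.15,0,4,0,0,0,0.7],[0,0,4,0,0,0,0.7],[0,0,4,0,0,0,0.7],[0,0,3,0,0,0,0.7],[0,0,1,0,0,0,0.7],[0,0,0,0,0,0,-0.5],[0,0,0,0,0,0,-0.5],[0,0,0,0,0,0,-0.5],[0,0,0,0,0,0,-0.5],[0,0,0,0,0,0,-0.5],[0,0,0,0,0,0,-0.5]]' 40
```

```text
clock: 5.98
position: [0.5861, 0.0579, 0.0922]
orientation: [0.001, 0.706, 0.708, 0.001]
force: [-0.5, 0.3, 5.9]
opening: 0.468
finger_force: 40.8
```

```bash
python3 -m handwheel '[[0,0,-2,0,0,0,-0.5],[0,0,-4,0,0,0,-0.5],[0,0,-4,0,0,0,-0.5],[0,0,-4,0,0,0,-0.5],[-3.48,-2.05,0,0,0,0,-0.5],[-3.48,-2.05,0,0,0,0,-0.5],[-3.48,-2.05,0,0,0,0,-0.5],[-3.48,-2.05,0,0,0,0,-0.5],[-3.48,-2.05,0,0,0,0,-0.5],[-3.48,-2.05,0,0,0,0,-0.5],[0,0,0,0,0,0,-0.5],[0,0,0,0,0,0,-0.5]]'
python3 - <<'E'
from h import *
p,d=robot.capture('top');cv2.imwrite('pics/t1.png',cv2.resize(p[100:300,130:400],None,fx=2.5,fy=2.5))
E
```

```text
clock: 7.48
position: [0.4626, -0.1511, 0.231]
orientation: [0.0, 0.706, 0.708, 0.0]
force: [-0.5, 0.7, -0.1]
opening: 0.471
finger_force: 40.7
```

View pics/t1.png

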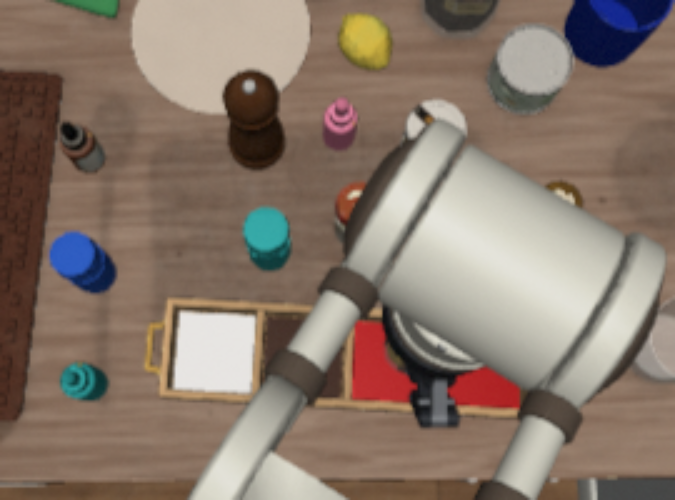

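The jar is held, with the gripper over the right-hand part of the caddy, and the other objects are undisturbed.

```bash
python3 -m handwheel '[[0,0,4,0,0,0,-0.5],[0,0,4,0,0,0,-0.5],[0,0,3,0,0,0,-0.5],[0,0,1,0,0,0,-0.5],[0,0,1,0,0,0,-0.5],[0,0,0,0,0,0,-0.5],[0,0,0,0,0,0,0.5],[0,0,0,0,0,0,0.5],[0,0,0,0,0,0,0.5],[0,0,0,0,0,0,0.5]]'
python3 - <<'E'
from h import *
p,d=robot.capture('scene');cv2.imwrite('pics/s1.png',p)
E
```

```text
clock: 8.78
position: [0.4625, -0.1513, 0.1004]
orientation: [0.0, 0.706, 0.708, 0.0]
force: [0.1, 0.1, 0.1]
opening: 0.754
finger_force: 0.0
```

View pics/s1.png

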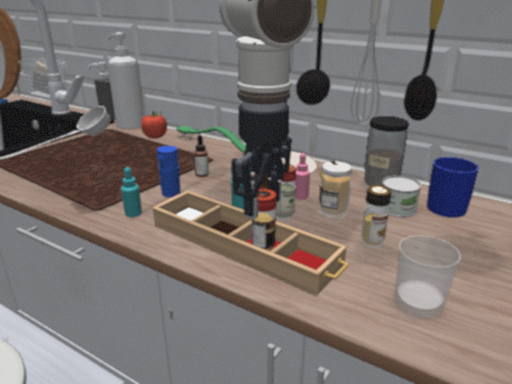

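The black-label red jar stands upright in the red compartment at about (264,215).

```bash
python3 -m handwheel '[[0,0,-2,0,0,0,0.5],[0,0,-4,0,0,0,0.6],[0,0,-4,0,0,0,0.6],[0,0,-3,0,0,0,0.6],[1.17,4.37,0,0,0,0,0.6],[1.17,4.37,0,0,0,0,0.6],[1.17,4.37,0,0,0,0,0.6],[0,0,0,0,0,0,0.6],[0,0,4,0,0,0,0.6],[0,0,4,0,0,0,0.6],[0,0,4,0,0,0,0.6],[0,0,2,0,0,0,0.6],[0,0,0,0,0,0,0.6],[0,0,0,0,0,0,-0.5],[0,0,0,0,0,0,-0.5],[0,0,0,0,0,0,-0.5],[0,0,0,0,0,0,-0.5],[0,0,0,0,0,0,-0.5],[0,0,0,0,0,0,-0.5]]' 40
```

```text
clock: 11.2
position: [0.5951, -0.1164, 0.0927]
orientation: [0.002, 0.706, 0.708, 0.001]
force: [0.5, -0.2, 6.8]
opening: 0.471
finger_force: 40.3
```

```bash
python3 -m handwheel '[[0,0,-2,0,0,0,-0.5],[0,0,-4,0,0,0,-0.5],[0,0,-4,0,0,0,-0.5],[0,0,-4,0,0,0,-0.5],[-3.05,-3.43,0,0,0,0,-0.5],[-3.05,-3.43,0,0,0,0,-0.5],[-3.05,-3.43,0,0,0,0,-0.5],[-3.05,-3.43,0,0,0,0,-0.5],[0,0,0,0,0,0,-0.5],[0,0,4,0,0,0,-0.5],[0,0,4,0,0,0,-0.5],[0,0,3,0,0,0,-0.5],[0,0,1,0,0,0,-0.5],[0,0,1,0,0,0,-0.5],[0,0,0,0,0,0,-0.5]]'
```

```text
clock: 13.08
position: [0.4575, -0.2386, 0.1013]
orientation: [0.001, 0.706, 0.708, 0.0]
force: [0.8, -0.3, -1.0]
opening: 0.47
finger_force: 40.8
```

```bash
python3 -m handwheel '[[0,0,0.1,0,0,0,0.5],[0,0,0,0,0,0,0.5],[0,0,0,0,0,0,0.5],[0,0,0,0,0,0,0.5],[0,0,-2,0,0,0,0.5],[0,0,-4,0,0,0,0.6],[0,0,-4,0,0,0,0.8],[0,0,-3,0,0,0,1],[1,4.2,0,0,0,0,1],[1,4.2,0,0,0,0,1],[1,4.2,0,0,0,0,1],[1,4.2,0,0,0,0,1],[1,4.2,0,0,0,0,1],[0,0,0,0,0,0,1],[0,0,0,0,0,0,1]]'
python3 - <<'E'
from h import *
p,d=robot.capture('wrist');cv2.imwrite('pics/w2.png',p)
p,d=robot.capture('scene');cv2.imwrite('pics/s2.png',p)
E
```

```text
clock: 14.95
position: [0.666, -0.1876, 0.2289]
orientation: [-0.0, 0.706, 0.708, -0.0]
force: [-0.8, -0.8, -0.6]
opening: 1.002
finger_force: 0.0
```

View pics/w2.png

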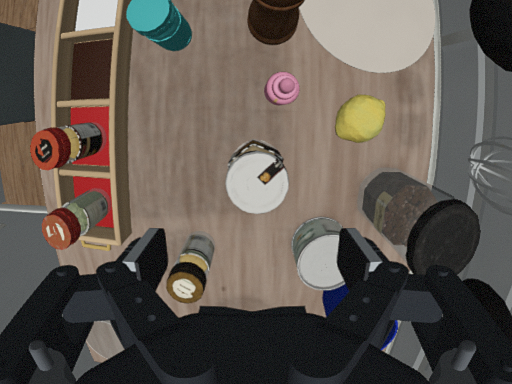

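View pics/s2.png

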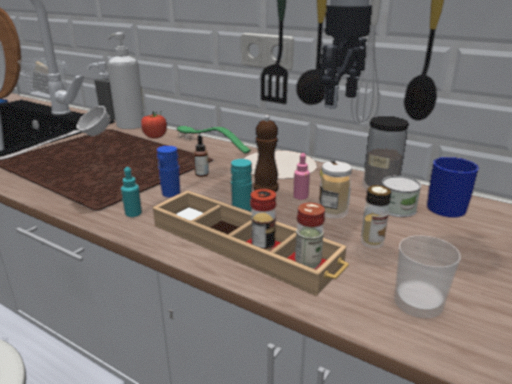

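The wrist view shows the white lid centred at (257,181), about 4 mm to +x of the TCP. In the scene view both red-capped jars stand in their compartments, and the brown-capped jar and dropper are untouched.

```bash
python3 -m handwheel '[[0,0.3,4,0,0,0,1],[0,0,4,0,0,0,1],[0,0,4,0,0,0,1],[0,0,2.3,0,0,0,1],[0,0,0,0,0,0,1],[0,0,0,0,0,0,-0.3],[0,0,0,0,0,0,-0.3],[0,0,0,0,0,0,-0.3],[0,0,0,0,0,0,-0.3],[0,0,0,0,0,0,-0.3],[0,0,0,0,0,0,-0.3]]' 60
```

```text
clock: 16.42
position: [0.6709, -0.1883, 0.0894]
orientation: [0.002, 0.706, 0.708, 0.001]
force: [-2.3, 0.6, 6.5]
opening: 0.648
finger_force: 62.8
```

```bash
python3 -m handwheel '[[0,0,-2,0,0,0,-0.3],[0,0,-4,0,0,0,-0.3],[0,0,-4,0,0,0,-0.3],[0,0,-4,0,0,0,-0.3],[0,0,0,0,0,0,-0.3],[4.2,-3.94,0,0,0,0,-0.3],[4.2,-3.94,0,0,0,0,-0.3],[4.2,-3.94,0,0,0,0,-0.3],[4.2,-3.94,0,0,0,0,-0.3],[4.2,-3.94,0,0,0,0,-0.3],[0,0,0,0,0,0,-0.3],[0,0,0,0,0,0,-0.3]]'
python3 - <<'E'
from h import *
p,d=robot.capture('wrist');cv2.imwrite('pics/w3.png',p)
E
```

```text
clock: 17.92
position: [0.4712, 0.0219, 0.225]
orientation: [-0.001, 0.706, 0.708, -0.001]
force: [-0.2, -0.4, -5.9]
opening: 0.647
finger_force: 66.6
```

View pics/w3.png

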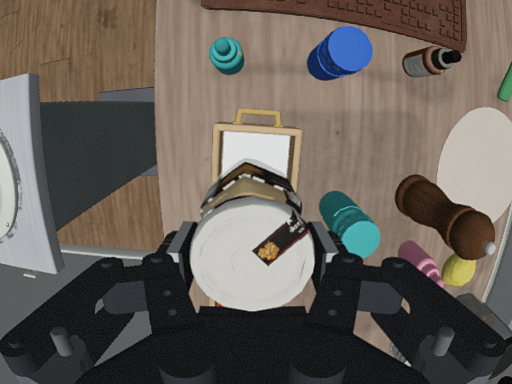

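The jar hangs straight in the jaws at (252,252). The white felt below is centred at about column 256, so they line up.

```bash
python3 -m handwheel '[[0,0,3,0,0,0,-0.3],[0,0,3,0,0,0,-0.3],[0,0,3,0,0,0,-0.3],[0,0,2,0,0,0,-0.3],[0,0,1,0,0,0,-0.3],[0,0,0.6,0,0,0,-0.3],[0,0,0,0,0,0,-0.3],[0,0,0,0,0,0,-0.3]]'
```

```text
clock: 18.98
position: [0.4726, 0.0217, 0.1012]
orientation: [0.001, 0.706, 0.708, 0.0]
force: [0.8, 0.2, -6.3]
opening: 0.647
finger_force: 66.4
```

```bash
python3 -m handwheel '[[0,0,0.3,0,0,0,-0.3],[0,0,0.1,0,0,0,-0.3],[0,0,0,0,0,0,-0.3]]'
```

```text
clock: 19.35
position: [0.4725, 0.0218, 0.0975]
orientation: [0.001, 0.706, 0.708, 0.0]
force: [-4.1, 0.7, 5.3]
opening: 0.647
finger_force: 67.3
```

```bash
python3 -m handwheel '[[0,0,0,0,0,0,0.9],[0,0,0,0,0,0,0.9],[0,0,0,0,0,0,0.9],[0,0,0,0,0,0,0.9],[0,0,-2,0,0,0,0.9],[0,0,-4,0,0,0,0.9],[0,0,-4,0,0,0,0.9],[0,0,-4.5,0,0,0,0.9],[-1.05,5.25,0,0,0,0,0.9],[-1.05,5.25,0,0,0,0,0.9],[-1.05,5.25,0,0,0,0,0.9],[-1.05,5.25,0,0,0,0,0.9],[0,0,0,0,0,0,0.9],[0,0,0,0,0,0,0.9]]'
python3 - <<'E'
from h import *
p,d=robot.capture('wrist');cv2.imwrite('pics/w4.png',p)
E
```

```text
clock: 21.1
position: [0.6816, -0.0194, 0.2408]
orientation: [-0.001, 0.706, 0.708, -0.0]
force: [-0.8, 0.3, 0.1]
opening: 0.953
finger_force: 0.0
```

View pics/w4.png

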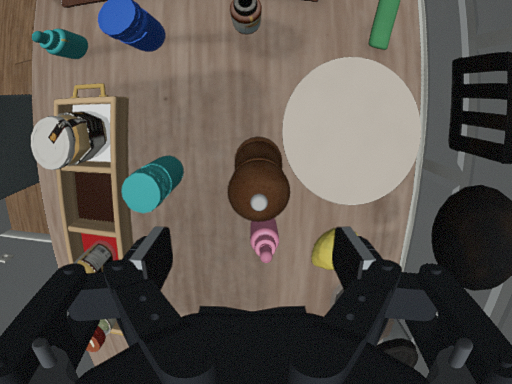

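The white jar stands in the white compartment at about (75,140). The mill's knob is at (260,202), about 5 mm to +x of the TCP.

```bash
python3 -m handwheel '[[0,0.5,2,0,0,0,0.9],[0,0,3,0,0,0,0.9],[0,0,3,0,0,0,0.9],[0,0,2,0,0,0,0.9],[0,0,0,0,0,0,0.9],[0,0,0,0,0,0,-0.4],[0,0,0,0,0,0,-0.4],[0,0,0,0,0,0,-0.4],[0,0,0,0,0,0,-0.4],[0,0,0,0,0,0,-0.4],[0,0,0,0,0,0,-0.4]]' 50
```

```text
clock: 22.52
position: [0.6882, -0.0198, 0.1436]
orientation: [0.002, 0.706, 0.708, 0.001]
force: [-1.6, -0.5, 6.0]
opening: 0.541
finger_force: 51.8
```

```bash
python3 -m handwheel '[[0,0,-2,0,0,0,-0.4],[0,0,-4,0,0,0,-0.4],[0,0,-4,0,0,0,-0.4],[0,0,-4,0,0,0,-0.4],[0,0,-0.5,0,0,0,-0.4],[-1.13,-5.5,0,0,0,0,-0.4],[-1.13,-5.5,0,0,0,0,-0.4],[-1.13,-5.5,0,0,0,0,-0.4],[-1.13,-5.5,0,0,0,0,-0.4],[0,0,0,0,0,0,-0.4],[0,0,0,0,0,0,-0.4]]'
python3 - <<'E'
from h import *
p,d=robot.capture('scene');cv2.imwrite('pics/s3.png',p)
E
```

```text
clock: 23.9
position: [0.4669, -0.0653, 0.2855]
orientation: [-0.0, 0.706, 0.708, -0.0]
force: [0.5, -0.5, -0.6]
opening: 0.539
finger_force: 52.6
```

View pics/s3.png

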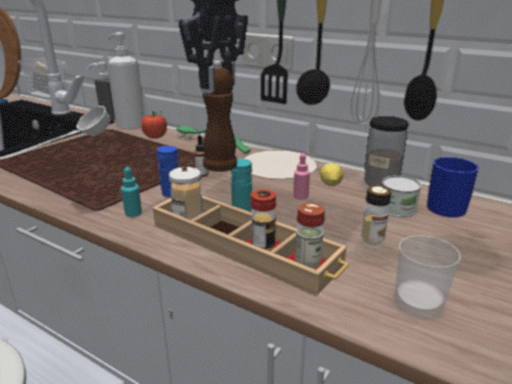

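The mill is held upright above the caddy, with its foot at about (219,165), and nothing else has shifted.

```bash
python3 -m handwheel '[[0,0,3,0,0,0,-0.4],[0,0,3,0,0,0,-0.4],[0,0,3,0,0,0,-0.4],[0,0,2,0,0,0,-0.4],[0,0,1.2,0,0,0,-0.4],[0,0,0.7,0,0,0,-0.4],[0,0,0.2,0,0,0,-0.4],[0,0,0,0,0,0,-0.4],[0,0,0,0,0,0,-0.4]]'
```

```text
clock: 25.08
position: [0.4675, -0.0655, 0.156]
orientation: [0.001, 0.706, 0.708, 0.0]
force: [-0.5, -0.3, -0.8]
opening: 0.539
finger_force: 52.6
```

```bash
python3 -m handwheel '[[0,0,0.2,0,0,0,-0.4],[0,0,0.15,0,0,0,-0.4],[0,0,0.1,0,0,0,-0.4],[0,0,0,0,0,0,-0.4]]'
```

```text
clock: 25.58
position: [0.4673, -0.0657, 0.1517]
orientation: [0.0, 0.706, 0.708, -0.0]
force: [-2.5, -0.1, 4.5]
opening: 0.539
finger_force: 53.2
```

```bash
python3 -m handwheel '[[0,0,0,0,0,0,0.9],[0,0,0,0,0,0,0.9],[0,0,0,0,0,0,0.9],[0,0,0,0,0,0,0.9],[0,0,-2,0,0,0,0.9],[0,0,-4,0,0,0,0.9],[0,0,-4,0,0,0,0.9],[0,0,-4,0,0,0,0.9],[5,0,0,0,0,0,0.9],[5,0,0,0,0,0,0.9],[5,0,0,0,0,0,0.9],[5,0,0,0,0,0,0.9],[5,0,0,0,0,0,0.9],[5,0,0,0,0,0,0.9],[5,0,0,0,0,0,0.9],[0,0,0,0,0,0,0.9],[0,0,0,0,0,0,0.9]]'
python3 - <<'E'
from h import *
p,d=robot.capture('top');cv2.imwrite('pics/t9.png',p);W=cloud('top',d)
for l,h in dict(jar_red_a=.113,jar_white=.107,mill=.17,jar_brown=.105,dropper=.102).items():
    for s in robot.silhouettes('top',l):
        Q=W[s['pixels']];T=Q[abs(Q[:,2]-h)<(.03 if l=='mill' else .01)]
        if s['confidence']>.3 and len(T):print(l,round(s['confidence'],2),np.round((T[:,:2].min(0)+T[:,:2].max(0))/2,3),np.round(np.ptp(T[:,:2],axis=0),3),np.round(np.nanpercentile(Q[:,2],95),3))
E
```

```text
clock: 27.7
position: [0.466, 0.2843, 0.2906]
orientation: [0.0, 0.706, 0.708, -0.0]
force: [-0.1, 0.5, 0.2]
opening: 0.951
finger_force: 0.0
jar_red_a 0.95 [ 0.574 -0.032] [0.04  0.036] 0.107
jar_red_a 0.82 [ 0.459 -0.238] [0.037 0.04 ] 0.115
jar_red_a 0.68 [ 0.462 -0.152] [0.039 0.039] 0.115
jar_red_a 0.64 [0.553 0.14 ] [0.039 0.038] 0.107
jar_white 0.94 [0.47  0.019] [0.054 0.054] 0.108
mill 0.61 [ 0.463 -0.065] [0.045 0.045] 0.172
jar_brown 0.63 [ 0.596 -0.296] [0.039 0.036] 0.107
dropper 0.77 [0.443 0.139] [0.011 0.01 ] 0.098
dropper 0.77 [ 0.694 -0.103] [0.01  0.012] 0.097
```

View pics/t9.png

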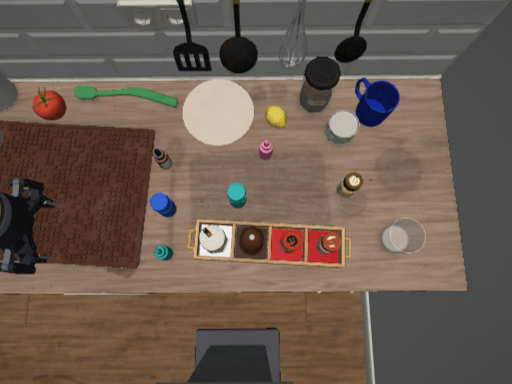

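All four items stand centred in the right compartments: white (212,239), mill (251,240), red (291,242) and red (328,243). The heights match, the dropper (162,158) and brown-capped jar (351,184) are where they started, and the gripper is clear.

```bash
python3 -c "
from plant import robot
print(robot.job_done())"
```

```text
the job is handed in; nothing more can be done
None
```

I handed the job in at about 28 s: mill on brown felt, white-lidded jar on white, one red-capped jar on each red felt, the brown-capped jar and dropper left where they stood; the final overhead view agreed, but no verdict came back.

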